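Swing the sorter's outlet to the green cup and start the feed

TASK

On the bud sorter, push the upright orange tab gently with the fingertips until the steel spout opposite it stands over the middle of the green cup; then press the red start button fully down and let go. Do not press the button before the spout is over the green cup, do not grip the tab or touch the hopper and spout, and leave the cups and the other things on the bench where they are.

Things in the scene. Friction and masses are not known exactly. Their poses are not given: they have to be found in the camera images.
- axis (a point): point on the top face of the sorter's deck, on the selector's vertical turning axis. The deck is a fixed grey slab 340 x 330 mm whose top is 30 mm above the bench. Four cups stand on it in an arc, their centres 125 mm from the axis, on the side away from the robot, at -70, -33, +33 and +70 degrees from the deck's own x axis; the colours are dealt at random. The point's x axis is the deck's x axis (yaw within 0.25 rad of world x).
- selector (a joint): angle of the rotary selector about the vertical axis, rad, anticlockwise from above positive, -1.5 to 1.5; 0 when the spout points along the deck's x axis and the tab the opposite way. No clicks and no spring: friction (0.18 N m, about 1.7 N at the tab) keeps it where it is left. The cups lie at -1.22, -0.58, 0.58 and 1.22 rad; it starts between the middle two, within 0.2 rad of 0.
- tab: the tab of the selector, turning with it: a flat bar (12 mm wide, its top 53 mm above the bench) runs out from the hub and carries an upright orange plate, the thing to push on. The plate is 45 mm long radially (85 to 130 mm from the axis), 8 mm thick, and stands 53 to 103 mm above the bench. Body origin: on the turning axis at deck height; its -x axis points along the bar to the plate.
- tab_mid (a point): middle of the orange plate, 107.5 mm from the axis, 78 mm above the bench; the plate is thin along the point's y axis, so it is pushed along +y or -y
- spout: steel hopper and spout, turning with the selector: a round hopper of 90 mm diameter on the axis, top 130 mm above the bench, and a 26 mm wide sloping trough that runs out to 137 mm from the axis on the side opposite the tab, above the cups' rims. Body origin: on the turning axis at deck height; +x points along the trough. Not to be touched.
- spout_tip (a point): middle of the spout's mouth, 125 mm from the axis, 98 mm above the bench; it must come over the middle of the green cup
- cup_green: loose green plastic receiving cup, open on top, 60 mm outer diameter at the rim, 45 mm high, standing on the deck; origin: centre of its underside. Not to be moved.
- cup_yellow: loose yellow plastic receiving cup, open on top, 60 mm outer diameter at the rim, 45 mm high, standing on the deck; origin: centre of its underside. Not to be moved.
- cup_blue: loose blue plastic receiving cup, open on top, 60 mm outer diameter at the rim, 45 mm high, standing on the deck; origin: centre of its underside. Not to be moved.
- cup_white: loose white plastic receiving cup, open on top, 60 mm outer diameter at the rim, 45 mm high, standing on the deck; origin: centre of its underside. Not to be moved.
- start_top (a point): centre of the top of the red start button (36 mm diameter), which stands in a round black collar (52 mm diameter, 12 mm high) on top of a fixed yellow box (110 x 80 mm, 40 mm high) on the bench to the right of the sorter; at rest 62 mm above the bench; it is pressed straight down
- start (a joint): travel of the start button, m: 0 at rest, 0.006 fully down; a spring returns it, fully down takes about 5 N
- jar: loose amber jar with a black cap, 64 mm diameter, 85 mm high, origin at the centre of its underside; bystander
- snips: loose trimming snips with black handles and brass blades, about 150 x 60 x 11 mm, lying in the black tray to the left of the sorter; origin under the pivot; bystander
- scraper: loose bright green flat scraper, 150 x 32 x 6 mm, lying in the black tray; origin at the centre of its underside; bystander
Mind the look-alikes: they are no part of the job. Several things look just like the part that bears start_top: the one meant starts nearest to the robot's base.

How it is judged (in metres and radians):
On the way, in this order (a step that is already met when the one before it is completed fails the run):
1. the tab is pushed by the fingers (contact force between the fingers and tab above 0.3 N), for 0.02 s.
2. the spout stands over the green cup, at rest (horizontal distance between spout_tip and cup_green below 0.014 m and velocity of joint selector between -0.05 and 0.05 rad/s), for 0.2 s.
3. the start button is pressed down (value of joint start above 0.0045 m), for 0.04 s.
4. the start button is let go (value of joint start below 0.0015 m), for 0.1 s.
At the end, for the whole second after the job is handed in: the middle of the spout's mouth is within 14 mm, seen from above, of the green cup's centre, the selector is at rest, the start button was pressed after that and is up again, and the cups, jar, snips and scraper are within 12 mm of where they began (all of step 2 and value of joint start below 0.0015 m and distance of each of cup_green, cup_yellow, cup_blue, cup_white, jar, snips, scraper from where it was at the start of the episode below 0.012 m); the robot touches nothing.
It fails at once if the start button is pressed while the spout is not over the green cup (value of joint start above 0.003 m and horizontal distance between spout_tip and cup_green above 0.018 m).
It fails at once if the tab is gripped or shoved hard (over 20 N) (contact force between the fingers and tab above 20 N).
It fails at once if the hopper or spout is touched (contact force between any of the fingers, the arm and spout above 1 N).
It fails at once if a cup or a bystander is moved or lifted (distance of any of cup_green, cup_yellow, cup_blue, cup_white, jar, snips, scraper from where it was at the start of the episode above 0.012 m).
It also fails if it takes over 54 s, if anything falls off the work surface, if the arm or the gripper's body presses on something with over 40 N, if the wrist force passes 120 N, or if a joint passes its speed limit or range.

ROBOT

A 6-joint arm with a two-finger parallel gripper is mounted at the origin on the work surface. World frame = base frame: x ahead of the robot, y to its left, z up, the work surface at z = 0. Lengths are in m, angles in degrees, forces in N, time in s.
With the tool pointing down it reaches from about 0.35 to 0.875 m from the base axis. Payload 4.2 kg.
Tool frame: the origin (TCP) lies at the very end of the fingers, on their centre line; the grasp point (between the pads) lies 19 mm behind it (env.tcp_to_grasp is the distance from the TCP to the grasp point, in m); z points along the fingers, y is the line along which they close (so a half turn about z gives the same grasp; the last joint's range is limited). The gripper opens to 87 mm and grips with 3 to 60 N. Pads are 19 mm wide; open, the fingers measure 117 mm over their backs; the gripper's body (75 mm by 190 mm) begins 51 mm behind the grasp point.
Start: joints at [87.754, 22.042, 0.453, 0, -68.411, -14.817], TCP at [0.183, 0.597, 0.223] pointing down, gripper open.
Joint ranges: [-179.83, 179.83], [-69.29, 118.12], [-61.27, 80.66], [-181.25, 117.63], [-171.15, -9.14], [-177.46, 177.46]. Speed limits (degrees/s): [159.86, 159.86, 180, 180, 180, 180].

INTERFACE

Orientations are given as [roll, pitch, yaw] about the fixed x, y, z axes, in that order (R = Rz(yaw) Ry(pitch) Rx(roll)).
In Python, from bench import env, cams gives the robot as it stands. The module is installed in compiled form; this text tells all that it offers.
- The arm moves only by the tool jog_arm, never from a script. Its argument "commands" is a list that holds one entry, the list of rows, each a list of 7 numbers: the shift along the world's x, y, z in m, then the turn, a rotation vector about the world's x, y, z in rad, then the closure, from 0 (fully open) to 1 (shut). A call has 1 to 12 rows; each row shifts and turns the commanded pose from where the row before left it; what a row does not reach is not made up. A row lasts 1/8 s, in which the tool goes at most 62.5 mm and 10.7 degrees, less where a joint would pass 70% of its speed; a pose out of reach is approached as far as the arm can. A call with a gripper value outside its range is refused whole. The fingers move at their own pace and stop on an object; "grip_force" is the grip in N (left out, the last holds). Time passes only in rows, so rows that do not move let the fingers close. It gives the time, the measured TCP pose, the force, the opening and the grip force at its end, in the units of the state.
- env.observe(): the state, without advancing time (a new reading comes with each control period).
- cams.read_camera(name): name is "side" or "top"; returns a dict with "color" (400x640x3 uint8, red, green, blue), "range_z" (400x640 float32, m along the optical axis (not along the pixel's ray), 0 where there is no reading), "K" (3x3 intrinsics, pixels), "k1" (the pictures are not rectified: a ray, as slopes to the right and down, at radius r is drawn at 1 + k1 r^2 times it, then the intrinsics apply), "camera_from_world" (4x4, takes a point from world to camera coordinates). Camera axes: x right, y up, looking along -z (the intrinsics and any distortion apply to the point x, -y, -z); pixel columns grow to the right and rows downward; lengths in m; the calibration is good to about 2 mm. A picture is of the moment at which its call begins.
- env.close_job(): hands the job in; it is judged then, once.
The state is a dict: "clock": time; "joint_positions": joint angles; "qvel": joint speeds; "joint_torque": joint torques, N m; "eef_pos": TCP position; "eef_rot": TCP orientation; "force": force on the tool from outside, world axes, zero at the start; "ft_torque": the same for the moment, N m; "width": opening from 0.0 (shut) to 1.0 (fully open); "grasp_force": force on a finger pad.
Only numpy, scipy, OpenCV 4.12 (cv2) and the standard library are available. Lean on these libraries where they do the work, as an engineer would, in place of code of your own. Each camera call takes 0.05 s, during which the arm holds its last target. There are 200 camera calls.

## Working session

There is one attempt and no reset: what is moved stays moved. The work goes in short steps, Python scripts to look and compute and a tool call to move; the robot and the scene stay as the last step left them, time stands still between calls to the robot, and variables do not carry over. Pictures are saved under pics/ and viewed, at most 10 in all, crops included, and the job is handed in when it is done.

Besides the shell and the picture viewer there is one more tool, called after "Request:" as a command line: name --argument value ..., lists and objects as JSON in quotes. jog_arm: Moves the arm, as the interface text tells. Its arguments: {"type":"object","properties":{"commands":{"type":"array","items":{"type":"array","items":{"type":"array","items":{"type":"number"}}}},"grip_force":{"type":"number"}},"required":["commands"]}

```bash
mkdir -p pics; cat > h.py <<'E'
import numpy as np, cv2
from bench import env, cams
def shot(n):
    return cams.read_camera(n)
def ray(c,uv):
    K=c["K"]; p=np.array([(uv[0]-K[0,2])/K[0,0],(uv[1]-K[1,2])/K[1,1]])
    s=p.copy()
    for _ in range(20): s=p/(1+c["k1"]*(s@s))
    T=np.linalg.inv(c["camera_from_world"]); d=T[:3,:3]@np.array([s[0],-s[1],-1])
    return T[:3,3],d
def onplane(c,uv,z):
    o,d=ray(c,uv); return o+d*(z-o[2])/d[2]
def cloud(c):
    K=c["K"];h,w=c["range_z"].shape
    u,v=np.meshgrid(np.arange(w),np.arange(h))
    p=np.stack([(u-K[0,2])/K[0,0],(v-K[1,2])/K[1,1]],-1); s=p.copy()
    for _ in range(20): s=p/(1+c["k1"]*(s**2).sum(-1,keepdims=True))
    z=c["range_z"]; P=np.stack([s[...,0]*z,-s[...,1]*z,-z],-1)
    T=np.linalg.inv(c["camera_from_world"]); return P@T[:3,:3].T+T[:3,3]
E
python3 - <<'E'
from h import *
for n in("top","side"):
    c=shot(n); cv2.imwrite(f"pics/{n}0.png",c["color"][...,::-1]); print(n,c["K"].tolist(),c["k1"],np.linalg.inv(c["camera_from_world"])[:3].round(3).tolist())
print(env.observe())
E
```

```text
top [[482.51733804788887, 0.0, 322.1911111047823], [0.0, 482.51733804788887, 196.06357623977036], [0.0, 0.0, 1.0]] -0.01670216694752221 [[0.008, 0.995, -0.102, 0.435], [-1.0, 0.008, -0.0, 0.015], [0.0, 0.102, 0.995, 1.443]]
side [[372.51540853846916, 0.0, 320.20365219626643], [0.0, 372.51540853846916, 200.06646833128437], [0.0, 0.0, 1.0]] -0.00048047082789519493 [[-0.865, 0.398, -0.306, 0.219], [-0.502, -0.67, 0.546, 0.702], [0.012, 0.626, 0.78, 1.029]]
{'clock': 0.1, 'joint_positions': array([ 8.77552768e+01,  2.20859846e+01,  3.86471567e-01, -2.35800466e-02,
       -6.84122846e+01, -1.48162756e+01]), 'qvel': array([-0.05223857, -0.11559668,  0.19914394,  0.09741528,  0.05887725,
       -0.12915077]), 'joint_torque': array([-3.04153400e-04, -3.91687024e+01,  1.87932801e+01,  4.23187539e+00,
        1.34484205e-02, -7.48856542e-05]), 'eef_pos': array([0.18320531, 0.59697055, 0.22156964]), 'eef_rot': array([ 1.79886315e+02, -7.40875720e-03, -1.70696885e+01]), 'force': array([-0.05204438, -0.02119268, -0.40935911]), 'ft_torque': array([ 0.01607651,  0.00063867, -0.01032268]), 'grasp_force': 0.0, 'width': 0.9958420204766322}
```

View pics/top0.png

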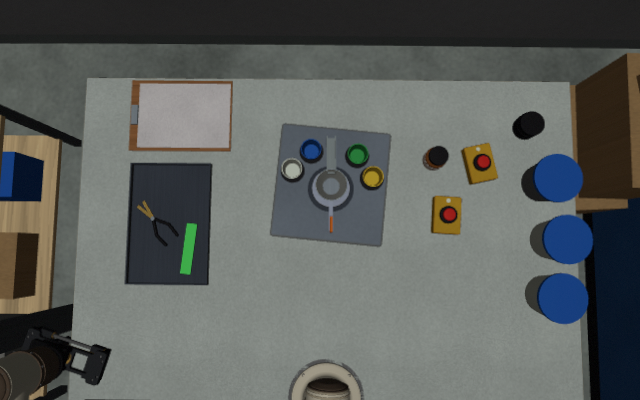

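View pics/side0.png

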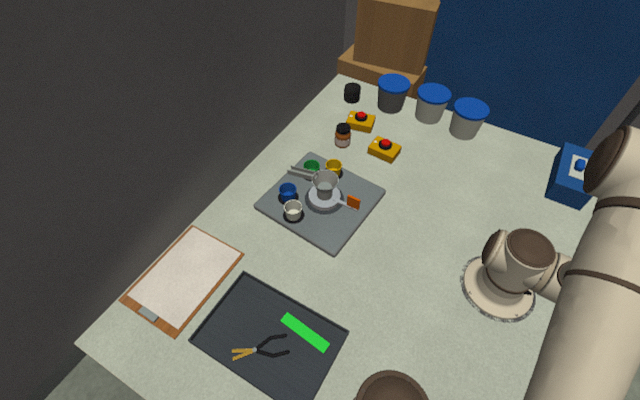

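Top view: the hopper is at about (331,187) and the tab at (331,220), with the spout pointing up. Cups are white (292,170), blue (311,151), green (357,155) and yellow (372,177). The nearer red button is at (449,214), and a look-alike is at (483,162). The side view agrees.

```bash
cat > m.py <<'E'
from h import *
def masks(c):
    hsv=cv2.cvtColor(c["color"],cv2.COLOR_RGB2HSV); return hsv
def cen(m,box):
    u0,v0,u1,v1=box; k=np.zeros_like(m); k[v0:v1,u0:u1]=m[v0:v1,u0:u1]
    n,l,s,ce=cv2.connectedComponentsWithStats(k.astype(np.uint8)); i=1+np.argmax(s[1:,4]); return l==i,s[i],ce[i]
E
python3 - <<'E'
from m import *
c=shot("top"); hsv=masks(c); H,S,V=hsv[...,0].astype(int),hsv[...,1],hsv[...,2]
P=cloud(c)
# cups: bounding rect of coloured blob
for n,m,b in [("green",(abs(H-65)<20)&(S>120),(340,140,372,170)),("yellow",(abs(H-26)<8)&(S>120),(358,162,388,192)),("blue",(abs(H-110)<12)&(S>150),(295,135,325,165)),
  ("tab",(H<16)&(S>140),(315,200,345,240)),("btn",((H<8)|(H>172))&(S>150),(432,195,465,235)),("white",(S<40)&(V>110),(278,155,306,185))]:
    l,s,ce=cen(m,b); q=P[l]; print(n,s,ce.round(1),"zmax",np.percentile(q[:,2],[5,50,95]).round(3))
    top=l&(P[...,2]>np.percentile(q[:,2],95)-.012); t=P[top]; 
    (x,y),r=cv2.minEnclosingCircle(t[:,:2].astype(np.float32)); print("   top circ",round(x,4),round(y,4),round(r,4),"mean",t.mean(0).round(4))
# deck
hgt=P[...,2]; d=(abs(hgt-.03)<.006); d[:115]=0;d[255:]=0;d[:,:262]=0;d[:,400:]=0
q=P[d][:,:2].astype(np.float32); print("deck",cv2.minAreaRect(q))
hp=(hgt>.12)&(hgt<.14); hp[:160]=0;hp[215:]=0;hp[:,:305]=0;hp[:,360:]=0
q=P[hp]; print("hopper",cv2.minEnclosingCircle(q[:,:2].astype(np.float32)),len(q))
# tab by plate top
l,s,ce=cen((H<16)&(S>140),(315,200,345,240)); q=P[l]; 
vs,us=np.nonzero(l); print("tab line",cv2.fitLine(np.array([onplane(c,(u,v),.103)[:2] for u,v in zip(us,vs)],np.float32),2,0,.01,.01).ravel())
print(onplane(c,cen(((H<8)|(H>172))&(S>150),(432,195,465,235))[2],.062))
o=c["color"][110:250,262:470]; cv2.imwrite("pics/crop1.png",cv2.resize(o,None,fx=3.8,fy=3.8,interpolation=cv2.INTER_CUBIC)[...,::-1])
E
```

```text
green [347 144  22  20 338] [357.4 153.5] zmax [0.03  0.039 0.076]
   top circ 0.581 -0.0405 0.156 mean [ 0.6992 -0.0839  0.1015]
yellow [362 166  22  21 358] [372.6 176.3] zmax [0.029 0.038 0.076]
   top circ 0.5454 -0.0681 0.1379 mean [ 0.635  -0.1313  0.0869]
blue [300 139  22  21 336] [310.6 148.8] zmax [0.029 0.039 0.077]
   top circ 0.5887 0.0316 0.1546 mean [0.7127 0.0494 0.0875]
tab [330 217   2  15  30] [330.5 224. ] zmax [0.099 0.103 0.108]
   top circ 0.4747 0.0023 0.0416 mean [ 0.4922 -0.008   0.1494]
btn [443 208  13  13 143] [449. 214.] zmax [0.051 0.061 0.067]
   top circ 0.5282 -0.3506 0.0194 mean [ 0.5268 -0.3501  0.0616]
white [285 163  17  16 198] [292.5 170.5] zmax [0.03  0.035 0.075]
   top circ 0.5497 0.0455 0.1188 mean [0.6311 0.0869 0.137 ]
deck ((0.6162937879562378, -0.010844007134437561), (0.329178124666214, 0.3395177721977234), 84.7114028930664)
hopper ((0.6151260137557983, -0.008996577002108097), 0.05717673525214195) 268
tab line [ 0.9999829   0.00585268  0.49488974 -0.00867885]
[ 0.52795297 -0.34932203  0.062     ]
```

View pics/crop1.png

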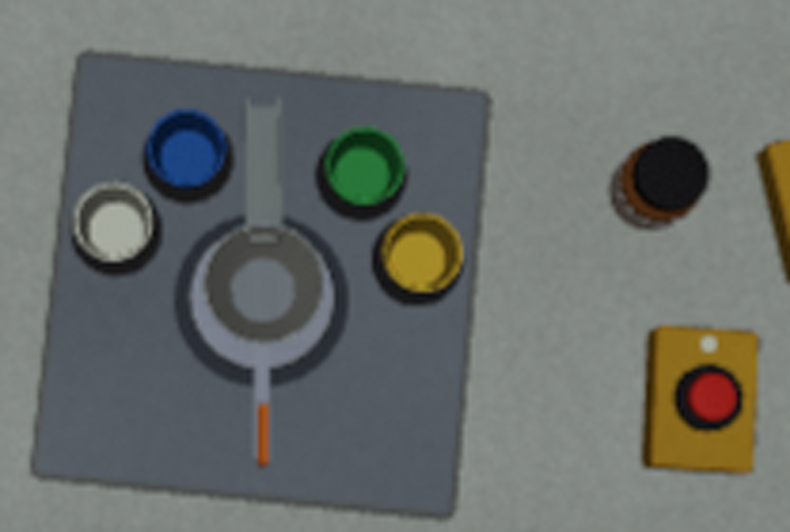

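```bash
python3 - <<'E'
from m import *
from scipy.optimize import least_squares
c=shot("top")
uv=dict(green=(357.4,153.5),yellow=(372.5,176.0),blue=(310.6,149.0),white=(292.0,169.5))
X={n:onplane(c,p,.073)[:2] for n,p in uv.items()}
ang=dict(yellow=-70,green=-33,blue=33,white=70)
def f(p): return np.ravel([np.array(p[:2])+.125*np.array([np.cos(p[2]+np.radians(ang[n])),np.sin(p[2]+np.radians(ang[n]))])-X[n] for n in X])
r=least_squares(f,[.61,-.01,0]); print({k:v.round(4) for k,v in X.items()},r.x.round(4),r.fun.round(4))
ax=r.x
for uvp in [(330.5,217),(330.5,231.5)]: print("tab ends",onplane(c,uvp,.103))
sp=onplane(c,(331.5,136.5),.105);print("spout end",sp)
print("hopper",onplane(c,(331,185.5),.13))
E
```

```text
{'green': array([ 0.6998, -0.0855]), 'yellow': array([ 0.6347, -0.1288]), 'blue': array([0.7119, 0.0495]), 'white': array([0.6517, 0.1022])} [ 0.601  -0.01   -0.0775] [ 0.0004 -0.0004 -0.0002 -0.0015 -0.0012  0.0004  0.0009  0.0016]
tab ends [ 0.51432673 -0.00856469  0.103     ]
tab ends [ 0.4741043  -0.00880105  0.103     ]
spout end [ 0.74176938 -0.01003047  0.105     ]
hopper [ 0.59918776 -0.0089644   0.13      ]
```

Request:
jog_arm --commands '[[[0.0256, -0.0556, 0, 0, 0, 0.0248, 1], [0.0256, -0.0556, 0, 0, 0, 0.0248, 1], [0.0256, -0.0556, 0, 0, 0, 0.0248, 1], [0.0256, -0.0556, 0, 0, 0, 0.0248, 1], [0.0256, -0.0556, 0, 0, 0, 0.0248, 1], [0.0256, -0.0556, 0, 0, 0, 0.0248, 1], [0.0256, -0.0556, 0, 0, 0, 0.0248, 1], [0.0256, -0.0556, 0, 0, 0, 0.0248, 1], [0.0256, -0.0556, 0, 0, 0, 0.0248, 1], [0.0256, -0.0556, 0, 0, 0, 0.0248, 1], [0.0256, -0.0556, 0, 0, 0, 0.0248, 1], [0.0256, -0.0556, 0, 0, 0, 0.0248, 1]]]'

```text
clock: 1.7
eef_pos: [0.4911, -0.0717, 0.2227]
eef_rot: [-180.0, -0.0, 0.0]
force: [1.6, 1.0, 0.3]
width: 0.008
grasp_force: 0.0
```

Request:
jog_arm --commands '[[[0, 0, -0.04, 0, 0, 0, 1], [0, 0, -0.04, 0, 0, 0, 1], [0, 0, -0.04, 0, 0, 0, 1], [0, 0, -0.032, 0, 0, 0, 1], [0, 0, 0, 0, 0, 0, 1], [0, 0.018, 0, 0, 0, 0, 1], [0, 0.012, 0, 0, 0, 0, 1], [0, 0.004, 0, 0, 0, 0, 1], [0, 0.004, 0, 0, 0, 0, 1], [0, 0.004, 0, 0, 0, 0, 1], [0, 0.004, 0, 0, 0, 0, 1]]]'

```text
clock: 3.08
eef_pos: [0.4905, -0.0238, 0.0706]
eef_rot: [180.0, 0.0, -0.0]
force: [0.1, -1.1, 0.3]
width: 0.005
grasp_force: 0.9
```

Request:
jog_arm --commands '[[[-0.0004, 0.0056, 0, 0, 0, -0.05, 1], [-0.0004, 0.0055, 0, 0, 0, -0.05, 1], [0.0001, 0.0056, 0, 0, 0, -0.05, 1], [0.0002, 0.0055, 0, 0, 0, -0.05, 1], [0.0007, 0.0055, 0, 0, 0, -0.05, 1], [0.0007, 0.0055, 0, 0, 0, -0.05, 1], [0.0012, 0.0055, 0, 0, 0, -0.05, 1], [0.0013, 0.0054, 0, 0, 0, -0.05, 1], [0.0018, 0.0053, 0, 0, 0, -0.05, 1], [0.0018, 0.0053, 0, 0, 0, -0.05, 1], [0, 0, 0, 0, 0, 0, 1]]]'

```text
clock: 4.45
eef_pos: [0.4971, 0.031, 0.0703]
eef_rot: [180.0, 0.0, -28.6]
force: [-0.6, -0.8, 0.1]
width: 0.007
grasp_force: 0.3
```

```bash
python3 - <<'E'
from m import *
c=shot("top"); s=shot("side")
a=cv2.resize(c["color"][120:250,265:400],None,fx=3,fy=3,interpolation=cv2.INTER_CUBIC); b=cv2.resize(s["color"][140:260,250:390],(390,390),interpolation=cv2.INTER_CUBIC)
cv2.imwrite("pics/p2.png",np.hstack([a[:390],b])[...,::-1]); print(a.shape)
E
```

```text
(390, 405, 3)
```

View pics/p2.png

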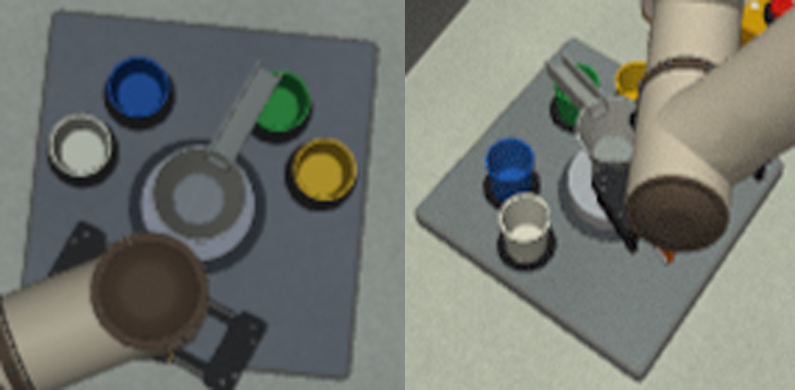

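The top view shows the spout mouth at crop (269,69), just short of the green cup at (281,102), and nothing else has moved.

```bash
python3 - <<'E'
from m import *
c=shot("top")
ax=np.array([.601,-.010])
for uv in [(265+269.5/3-.3,120+69/3-.3),(265+244/3-.3,120+112/3-.3)]:
    for z in(.1,.11):
        p=onplane(c,uv,z)[:2]-ax; print(p.round(4),np.arctan2(p[1],p[0]).round(3),np.hypot(*p).round(4))
E
```

```text
[ 0.1245 -0.0654] -0.484 0.1407
[ 0.1224 -0.0648] -0.487 0.1385
[ 0.0832 -0.0415] -0.462 0.093
[ 0.0814 -0.041 ] -0.467 0.0911
```

Request:
jog_arm --commands '[[[0.0019, 0.0043, 0, 0, 0, -0.0425, 1], [0.002, 0.0043, 0, 0, 0, -0.0425, 1], [0.0022, 0.0042, 0, 0, 0, -0.0425, 1], [0.0023, 0.0041, 0, 0, 0, -0.0425, 1], [0, 0, 0, 0, 0, 0, 1], [-0.006, -0.008, 0, 0, 0, 0, 1], [-0.009, -0.012, 0, 0, 0, 0, 1], [-0.009, -0.012, 0, 0, 0, 0, 1], [0, 0, 0, 0, 0, 0, 1]]]'

```text
clock: 5.72
eef_pos: [0.4809, 0.0147, 0.0707]
eef_rot: [180.0, 0.0, -38.5]
force: [0.2, -0.3, -0.0]
width: 0.006
grasp_force: 0.0
```

```bash
python3 - <<'E'
from m import *
c=shot("top"); 
a=cv2.resize(c["color"][120:250,265:400],None,fx=4,fy=4,interpolation=cv2.INTER_CUBIC)
cv2.imwrite("pics/p3.png",a[...,::-1])
E
```

```text
(no output)
```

View pics/p3.png

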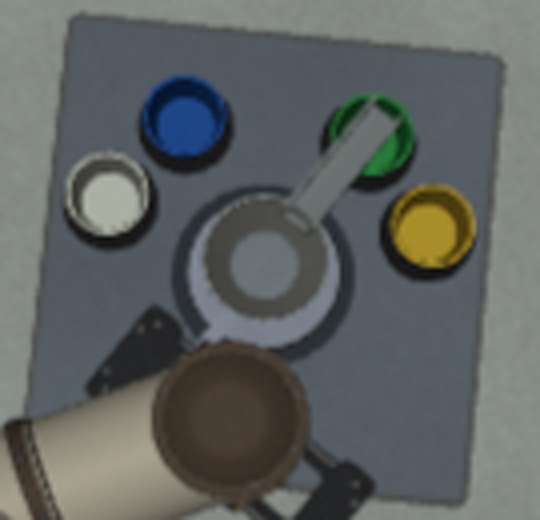

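The spout mouth is at crop (388,108), over the green cup at (371,136).

```bash
python3 - <<'E'
from m import *
c=shot("top")
ax=np.array([.601,-.010])
for uv in [(265+388/4-.4,120+108/4-.4),(265+345/4-.4,120+160/4-.4)]:
    p=onplane(c,uv,.105)[:2]-ax; print(p.round(4),np.arctan2(p[1],p[0]).round(3),np.hypot(*p).round(4))
print(env.observe()["eef_pos"])
E
```

```text
[ 0.1124 -0.085 ] -0.647 0.141
[ 0.0751 -0.0548] -0.63 0.0929
[0.48223086 0.01565308 0.07083969]
```

Request:
jog_arm --commands '[[[0, 0, 0.04, 0, 0, 0, 1], [0, 0, 0.05, 0, 0, 0, 1], [0, 0, 0.05, 0, 0, 0, 1], [0.0065, -0.052, 0, 0, 0, 0, 1], [0.0065, -0.052, 0, 0, 0, 0, 1], [0.0065, -0.052, 0, 0, 0, 0, 1], [0.0065, -0.052, 0, 0, 0, 0, 1], [0.0065, -0.052, 0, 0, 0, 0, 1], [0.0065, -0.052, 0, 0, 0, 0, 1], [0.007, -0.053, 0, 0, 0, 0, 1], [0, 0, 0, 0, 0, 0, 1]]]'

```text
clock: 7.2
eef_pos: [0.5281, -0.3521, 0.2092]
eef_rot: [180.0, 0.0, -38.6]
force: [0.9, -0.2, 0.3]
width: 0.007
grasp_force: 0.0
```

```bash
python3 - <<'E'
from m import *
c=shot("side"); hsv=masks(c); H,S=hsv[...,0].astype(int),hsv[...,1]
l,s,ce=cen(((H<8)|(H>172))&(S>150),(370,130,405,165)); print(s,ce,onplane(c,ce,.061), env.observe()["eef_pos"])
E
```

```text
[381 139  10   8  60] [385.36666667 142.51666667] [ 0.52728505 -0.34644561  0.061     ] [ 0.52787081 -0.3503695   0.20945033]
```

Request:
jog_arm --commands '[[[0, 0.001, -0.05, 0, 0, 0, 1], [0, 0, -0.05, 0, 0, 0, 1], [0, 0, -0.035, 0, 0, 0, 1], [0, 0, -0.009, 0, 0, 0, 1], [0, 0, -0.003, 0, 0, 0, 1], [0, 0, -0.003, 0, 0, 0, 1], [0, 0, -0.003, 0, 0, 0, 1], [0, 0, -0.002, 0, 0, 0, 1], [0, 0, 0, 0, 0, 0, 1], [0, 0, 0, 0, 0, 0, 1]]]'

```text
clock: 8.5
eef_pos: [0.5292, -0.3484, 0.0565]
eef_rot: [-180.0, -0.2, -38.4]
force: [2.8, 3.3, 4.9]
width: 0.004
grasp_force: 2.4
```

Request:
jog_arm --commands '[[[0, 0, -0.002, 0, 0, 0, 1], [0, 0, -0.001, 0, 0, 0, 1], [0, 0, 0, 0, 0, 0, 1], [0, 0, 0, 0, 0, 0, 1]]]'

```text
clock: 9.0
eef_pos: [0.5292, -0.3485, 0.0562]
eef_rot: [-180.0, -0.2, -38.3]
force: [-1.3, 6.7, 18.0]
width: 0.003
grasp_force: 8.8
```

The button is at its stop (18 N), so I'll release it.

Request:
jog_arm --commands '[[[0, 0, 0.006, 0, 0, 0, 1], [0, 0, 0.02, 0, 0, 0, 1], [0, 0, 0.05, 0, 0, 0, 1], [0, 0, 0.06, 0, 0, 0, 1], [0, 0, 0, 0, 0, 0, 1], [0, 0, 0, 0, 0, 0, 1], [0, 0, 0, 0, 0, 0, 1]]]'

```text
clock: 9.88
eef_pos: [0.5265, -0.3477, 0.1861]
eef_rot: [179.9, 0.3, -38.4]
force: [-0.3, 0.6, -0.8]
width: 0.006
grasp_force: 0.0
```

```bash
python3 - <<'E'
from m import *
c=shot("top"); cv2.imwrite("pics/p4.png",cv2.resize(c["color"][110:260,262:500],None,fx=3.2,fy=3.2,interpolation=cv2.INTER_CUBIC)[...,::-1]); print(env.observe()["eef_pos"])
E
```

```text
[ 0.52677893 -0.34782086  0.18630567]
```

View pics/p4.png

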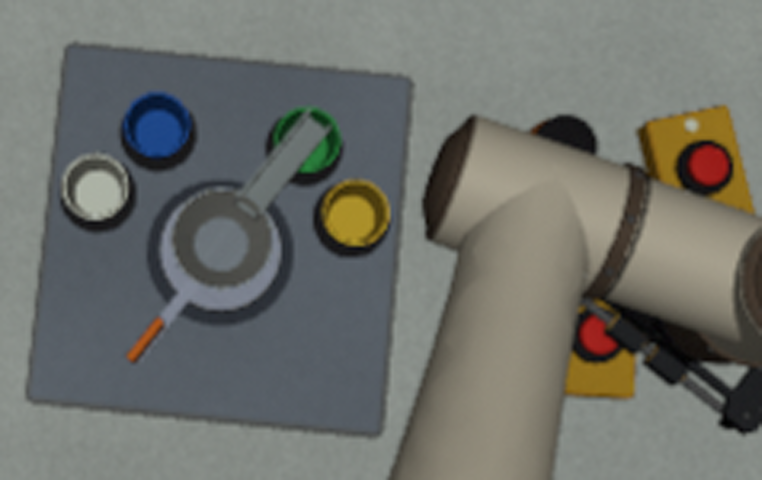

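The spout (mouth at about (319,120)) stands over the green cup, the cups are in place, and the arm is clear of the button.

```bash
python3 -c "
from bench import env
print(env.close_job())"
```

```text
the job is handed in; nothing more can be done
None
```

I pushed the tab until the spout stood over the green cup (about 2 mm off centre by the camera), pressed the start button to its stop and released it, and handed the job in at about 10 s; it returned no verdict.

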